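Clear the conference speakerphone's old pairing with its two volume keys

ROBOT

A 6-joint arm with a two-finger parallel gripper is mounted at the origin on the work surface. World frame = base frame: x ahead of the robot, y to its left, z up, the work surface at z = 0. Lengths are in mm, angles in rad, forces in N, time in s.
With the tool pointing down it reaches from about 375 to 925 mm from the base axis. Payload 5.7 kg.
Tool frame: the origin (TCP) lies midway between the tips of the shut fingers; the grasp point (between the pads) lies 19 mm behind it; z points along the fingers, y is the direction in which the jaws open and shut (so a half turn about z gives the same grasp; the last joint's range is limited). The gripper opens to 88 mm and grips with 3 to 60 N. Pads are 20 mm wide; open, the fingers measure 115 mm over their backs; the gripper's body (75 mm by 178 mm) begins 61 mm behind the grasp point.
Start: joints at [-1.396, 0.359, 1.51, -0, 1.272, -0.115], TCP at [171.441, -574.952, 222.623] pointing down, gripper open.
Joint ranges: [-2.97, 2.97], [-1.01, 2.36], [0.21, 2.38], [-0.96, 4.11], [0.2, 2.71], [-2.98, 2.98]. Speed limits (rad/s): [2.39, 2.39, 3.14, 3.14, 3.14, 3.14].

INTERFACE

Orientations are given as [roll, pitch, yaw] about the fixed x, y, z axes, in that order (R = Rz(yaw) Ry(pitch) Rx(roll)).
In Python, from station import get_obs, read_camera, sign_off gives the robot as it stands.
- The arm moves only by the tool play_rows, never from a script. Its argument "deltas" is a list of rows, each a list of 3 entries, a list of its own where there are three numbers: the shift along the world's x, y, z in m, then the turn about the world's z in rad, then the finger opening in m, from 0 to 0.0878. A call has 1 to 5 rows; each row is the pose to reach, as a shift and turn from the pose commanded when the call began; what a row does not reach only later rows make up. A row lasts 1/8 s, in which the tool goes at most 62.5 mm and 10.7 degrees, less where a joint would pass 70% of its speed; a pose out of reach is approached as far as the arm can. A call with a gripper value outside its range is refused whole. The fingers move at their own pace and stop on an object; the grip force is fixed at half the most. Time passes only in rows, so rows that repeat a pose let the fingers close. It gives the time, the measured TCP pose, the force and the opening at its end, in the units of the state.
- get_obs(): the state, without advancing time (a new reading comes with each control period).
- read_camera(name): name is "scene" or "side" or "wrist"; returns a dict with "frame" (480x640x3 uint8, blue, green, red), "K" (3x3 intrinsics, pixels), "rvec" (rotation vector, rad) and "tvec" (3), from world to camera coordinates, as OpenCV has them. Camera axes: x right, y down, z forward; pixel columns grow to the right and rows downward; lengths in mm; the calibration is good to about 2 mm. A picture is of the moment at which its call begins. There is no depth.
- sign_off(): hands the job in, once; it reports no verdict.
The state is a dict: "clock": time; "joint_pos": joint angles; "joint_vel": joint speeds; "joint_torque": joint torques, N m; "tcp_pos": TCP position; "tool_rot": TCP orientation; "ft_force": force on the tool from outside, world axes, zero at the start; "torque": the same for the moment, N m; "finger_gap": opening from 0.0 (shut) to 1.0 (fully open).
Only numpy, scipy, OpenCV 4.12 (cv2) and the standard library are available. Lean on these libraries where they do the work, as an engineer would, in place of code of your own. Each camera call takes 0.05 s, during which the arm holds its last target.

TASK

The conference speakerphone on the desk is still paired with somebody else's laptop. Clear it: press its two oblong volume keys, the ones either side of the round key, all the way down together, one fingertip on each, keep both down for three seconds, then let go and draw back. Do not press a volume key by itself or any other key, do not force the keys, do not pick the speakerphone up or push it about, and leave the mug, mouse and stapler alone.

Things in the scene. Friction and masses are not known exactly. Their poses are not given: they have to be found in the camera images.
- speakerphone: Loose dark conference speakerphone on rubber feet, 160 mm (its x) by 220 mm (its y), top face 40 mm above the desk, 0.5 to 1 kg. Origin: centre of its underside; x points from the key edge (towards the robot, turned up to 35 degrees) to the slotted grille. One row of five pale keys at x = -48.5 mm: square, oblong, round, oblong, square at y = 67, 32, 0, -32, -67 mm
- vol_left_top (a point): Centre of the top face of the volume key at y = +32 mm (left as seen from the robot; raised minus mark). Oblong key, 26 mm along the speakerphone's x and 18 mm along its y. Its top is 46 mm above the desk, 6 mm proud of the deck, when up
- vol_right_top (a point): Centre of the top face of the volume key at y = -32 mm (right as seen from the robot; raised plus mark), same size and height. The two volume keys are 64 mm apart, centre to centre
- vol_left (a joint): Left volume key: 0 = up, 0.004 m = fully down. Spring key: starts to give at 1.5 N, fully down at 5 N, springs back when let go
- vol_right (a joint): Right volume key: same as the left
- call (a joint): Round key (20 mm across) midway between the volume keys, top 44 mm above the desk: 0 = up, 0.003 m = fully down. To be left alone
- mute (a joint): Small square key (13 mm) at y = +67 mm, top 43 mm above the desk: 0 = up, 0.003 m = fully down. To be left alone
- hangup (a joint): Small square key (13 mm) at y = -67 mm, top 43 mm above the desk: 0 = up, 0.003 m = fully down. To be left alone
- mug: Loose white mug beside the speakerphone, 80 mm across, 92 mm high; origin: centre of its underside
- mouse: Loose black computer mouse on the speakerphone's other side, 106 x 60 x 36 mm; origin: centre of its underside
- stapler: Loose stapler lying between the speakerphone and the robot, 138 x 38 x 58 mm; origin: centre of its underside

How it is judged:
By the outcome, as a careful person would: the job done as asked, in the order asked, and still so for the second after the job is handed in, with the robot touching nothing.
It also fails if it takes over 35 s, if anything falls off the work surface, if the arm or the gripper's body presses on something with over 40 N, if the wrist force passes 120 N, or if a joint passes its speed limit or range.

## Working session

There is one attempt and no reset: what is moved stays moved. The work goes in short steps, Python scripts to look and compute and a tool call to move; the robot and the scene stay as the last step left them, time stands still between calls to the robot, and variables do not carry over. Pictures are saved under pics/ and viewed, and the job is handed in when it is done.

Besides the shell and the picture viewer there is one more tool, called after "Emit:" as name(argument=value, ...), one argument or row to a line, values as JSON. play_rows: Moves the arm, as the interface text tells. Its arguments: {"type":"object","properties":{"deltas":{"type":"array","items":{"type":"array"}}},"required":["deltas"]}

```bash
mkdir -p pics; ls
python3 - <<'E'
from station import get_obs, read_camera
import cv2
o=get_obs();print({k:o[k] for k in('clock','tcp_pos','tool_rot','ft_force','finger_gap')})
for n in('scene','side','wrist'):
    c=read_camera(n);cv2.imwrite(f'pics/{n}0.png',c['frame']);print(n,c['K'].tolist() if hasattr(c['K'],'tolist') else c['K'],c['rvec'],c['tvec'])
E
```

```text
pics
{'clock': 0.0, 'tcp_pos': array([ 171.32624804, -574.29536917,  221.79753403]), 'tool_rot': array([-3.13973277e+00, -2.41915602e-04,  2.89782862e-01]), 'ft_force': array([ 0.29412594, -0.22137098, -0.57676765]), 'finger_gap': 0.998801910763146}
scene [[594.5441133866625, 0.0, 332.0103565060842], [0.0, 594.5441133866625, 231.33887069496723], [0.0, 0.0, 1.0]] [ 2.08867289  1.50304075 -0.50394398] [-248.0903486  -391.51279337 1672.89014949]
side [[541.5212258172344, 0.0, 322.4625790151125], [0.0, 541.5212258172344, 234.64725290707423], [0.0, 0.0, 1.0]] [ 0.01263799 -2.7336916   1.5004078 ] [ 598.16731898   25.36025864 1011.27543873]
wrist [[360.18849937901695, 0.0, 321.22199100645855], [0.0, 360.18849937901695, 239.78836235350929], [0.0, 0.0, 1.0]] [-2.32670146  1.73347897  0.25411732] [-597.9027784  -34.4562938  391.513218 ]
```

View pics/scene0.png

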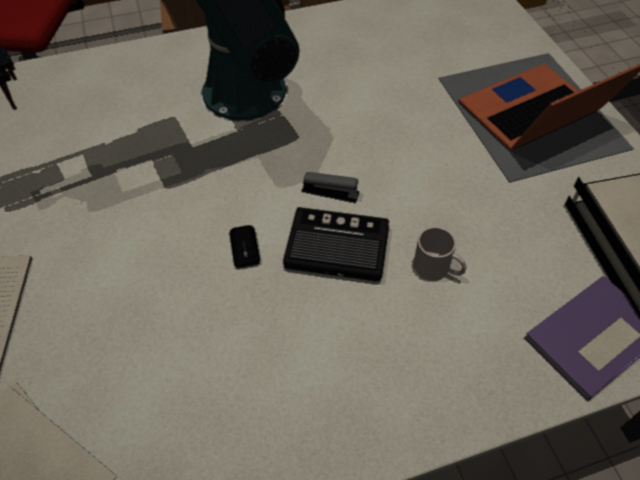

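View pics/side0.png

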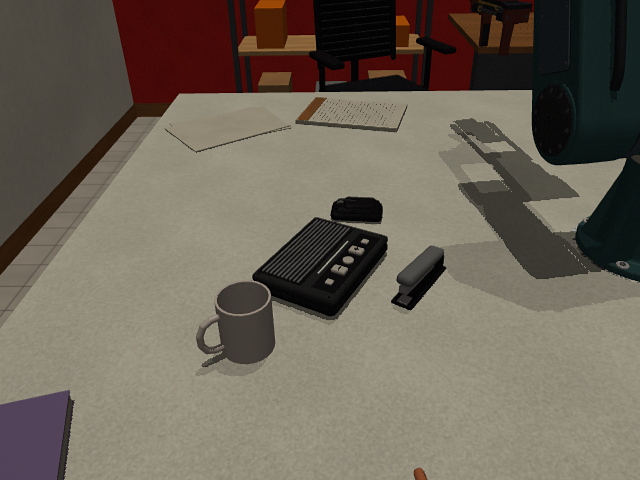

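View pics/wrist0.png

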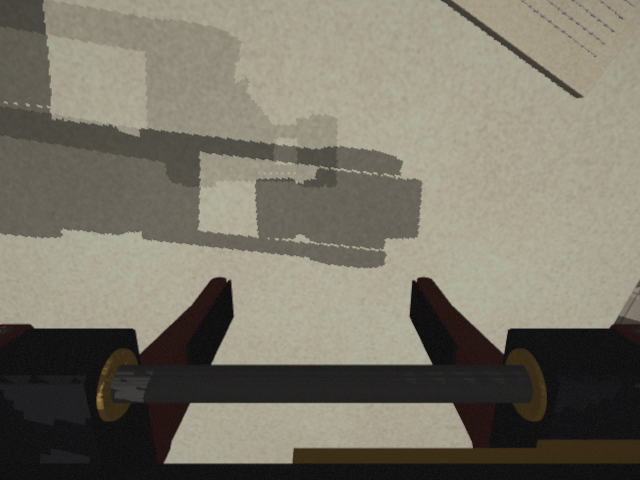

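The phone is near scene pixel (337,243), with its key row at rows 217–225. The mug is on its right (435,253), the mouse on its left (244,246), and the stapler between the phone and the robot (330,187). Next I locate the keys precisely.

Run:
```python
import cv2
a=cv2.imread('pics/scene0.png')[165:295,220:480];cv2.imwrite('pics/sc_crop.png',cv2.resize(a,None,fx=3,fy=3,interpolation=cv2.INTER_CUBIC))
b=cv2.imread('pics/side0.png')[190:370,190:460];cv2.imwrite('pics/si_crop.png',cv2.resize(b,None,fx=2.9,fy=2.9,interpolation=cv2.INTER_CUBIC))
import numpy as np
for n,(r0,r1,c0,c1) in {'scene':(205,235,298,385),'side':(225,290,318,380)}.items():
    g=cv2.cvtColor(cv2.imread(f'pics/{n}0.png'),cv2.COLOR_BGR2GRAY)[r0:r1,c0:c1]
    k,l,s,c=cv2.connectedComponentsWithStats((g>90).astype('uint8'))
    for i in range(1,k): print(n,s[i].tolist(),(c[i]+[c0,r0]).round(2))
```

```text
scene [0, 0, 87, 13, 648] [351.94 208.94]
scene [25, 9, 8, 9, 45] [326.11 218.29]
scene [11, 10, 5, 4, 18] [311.   216.67]
scene [39, 13, 8, 6, 38] [340.32 220.32]
scene [53, 13, 7, 9, 48] [354.23 221.94]
scene [70, 18, 5, 4, 18] [369.78 224.5 ]
scene [18, 23, 4, 1, 4] [317.5 228. ]
scene [25, 24, 5, 1, 5] [325. 229.]
scene [33, 25, 4, 1, 4] [332.5 230. ]
scene [40, 26, 4, 1, 4] [339.5 231. ]
scene [47, 27, 5, 1, 5] [347. 232.]
scene [56, 28, 5, 1, 5] [356. 233.]
scene [62, 29, 2, 1, 2] [360.5 234. ]
side [30, 0, 32, 9, 153] [368.31 227.55]
side [43, 14, 8, 5, 26] [364.69 240.73]
side [0, 16, 30, 33, 64] [332.11 257.22]
side [31, 21, 15, 8, 67] [356.19 249.34]
side [25, 31, 11, 7, 58] [347.79 259.21]
side [13, 39, 17, 10, 86] [339.26 268.55]
side [42, 40, 20, 25, 255] [372.82 281.01]
side [7, 53, 9, 6, 35] [328.86 280.94]
```

View pics/sc_crop.png

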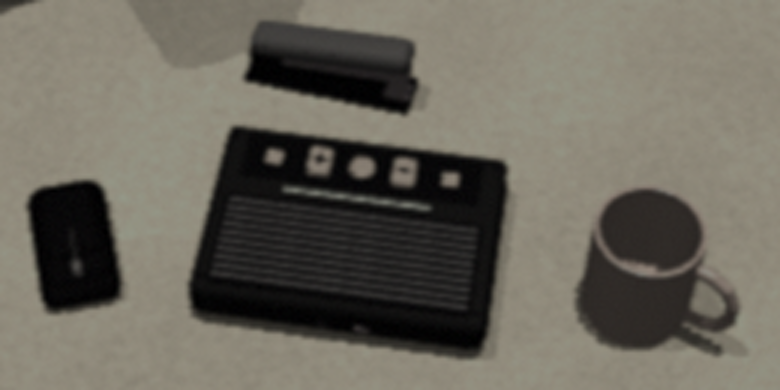

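View pics/si_crop.png

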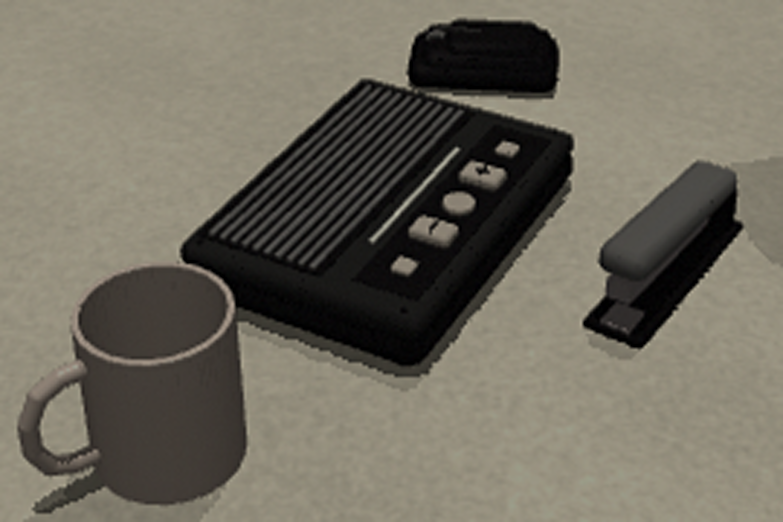

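```bash
cat > h.py <<'E'
import numpy as np, cv2
from scipy.optimize import least_squares
KX=-48.5; KY=[67,32,0,-32,-67]; KZ=[43,46,44,46,43]
def pts(p,rise=0):
    c,s=np.cos(p[2]),np.sin(p[2])
    return np.array([[p[0]+c*KX-s*y,p[1]+s*KX+c*y,z-rise] for y,z in zip(KY,KZ)])
def proj(c,P): return cv2.projectPoints(np.asarray(P,float),np.array(c['rvec'],float),np.array(c['tvec'],float),np.array(c['K'],float),None)[0][:,0]
def ray_z(c,uv,z):
    R=cv2.Rodrigues(np.array(c['rvec'],float))[0];t=np.array(c['tvec'],float).ravel()
    d=R.T@(np.linalg.inv(c['K'])@[uv[0],uv[1],1]);o=-R.T@t
    return o+d*(z-o[2])/d[2]
def fit(obs):  # list of (cam, {idx:uv}, weight)
    f=lambda p:np.concatenate([w*(proj(c,pts(p))[list(m)]-np.array(list(m.values()))).ravel() for c,m,w in obs])
    return least_squares(f,[500,0,0])
E
python3 - <<'E'
from h import *
from station import read_camera
import pickle
C={n:read_camera(n) for n in('scene','side')}
pickle.dump(C,open('cams.pkl','wb'))
sc={4:(311,216.67),3:(326.11,218.1),2:(340.32,220.32),1:(354.23,221.7),0:(369.78,224.5)}
si={4:(364.69,240.73),3:(356.19,249.0),2:(347.79,259.21),1:(339.26,268.2),0:(328.86,280.94)}
for o in ([(C['scene'],sc,1)],[(C['side'],si,1)],[(C['scene'],sc,1),(C['side'],si,1)]):
    r=fit(o);print(r.x.round(2),np.degrees(r.x[2]).round(2),r.fun.round(1));print(pts(r.x).round(1).tolist())
# per-camera each key on its plane
for n,m in(('scene',sc),('side',si)):
    for i in m: print(n,i,ray_z(C[n],m[i],KZ[i]).round(1))
for n,l in {'scene':dict(stapL=(303,181),stapR=(358,181),mug=(435,240)),'side':dict(stapT=(435,248),mug=(245,290))}.items():
    for k,v in l.items(): print(n,k,ray_z(C[n],v,58 if 'st' in k else 92).round())
E
```

```text
[ 5.9429e+02  7.3890e+01 -4.9000e-01] -28.08 [ 0.1  0.1  0.1 -0.1 -0.1  0.   0.  -0.  -0.1  0. ]
[[583.0, 155.8, 43.0], [566.6, 125.0, 46.0], [551.5, 96.7, 44.0], [536.4, 68.5, 46.0], [520.0, 37.6, 43.0]]
[ 5.9554e+02  7.2840e+01 -4.9000e-01] -28.1 [ 0.1 -0.  -0.  -0.   0.   0.1 -0.2 -0.1  0.1  0. ]
[[584.3, 154.8, 43.0], [567.8, 123.9, 46.0], [552.8, 95.7, 44.0], [537.7, 67.5, 46.0], [521.2, 36.6, 43.0]]
[ 5.9522e+02  7.3390e+01 -4.9000e-01] -28.12 [-0.   0.5  0.1  0.2 -0.2  0.4 -0.   0.3 -0.2  0.4  0.3  0.1  0.2  0.2
  0.2  0.3  0.   0.1  0.3  0.2]
[[584.0, 155.3, 43.0], [567.5, 124.5, 46.0], [552.4, 96.2, 44.0], [537.4, 68.0, 46.0], [520.9, 37.2, 43.0]]
scene 4 [519.6  37.6  43. ]
scene 3 [536.7  68.1  46. ]
scene 2 [551.5  97.   44. ]
scene 1 [566.6 124.8  46. ]
scene 0 [583.1 156.1  43. ]
side 4 [521.3  36.7  43. ]
side 3 [537.6  67.5  46. ]
side 2 [552.8  95.5  44. ]
side 1 [567.5 124.1  46. ]
side 0 [584.5 154.7  43. ]
scene stapL [423.  48.  58.]
scene stapR [464. 171.  58.]
scene mug [700. 256.  92.]
side stapT [405.  83.  58.]
side mug [704. 240.  92.]
```

Both cameras agree on the phone pose to about 1 mm: key-row centre (552.4, 96.2), yaw −28.1°, and key spacing as specified. I'll move to a hover above it with yaw −0.49 and about 50 mm opening.

Emit:
play_rows(
  deltas=[
    [[0.027,0.048,0],-0.15,0.0505],
    [[0.054,0.096,0],-0.3,0.0505],
    [[0.081,0.144,0],-0.45,0.0505],
    [[0.108,0.191,0],-0.6,0.0505],
    [[0.136,0.239,0],-0.78,0.0505],
  ],
)

```text
clock: 0.88
tcp_pos: [307.1, -336.2, 222.7]
tool_rot: [-3.141, -0.0, -0.489]
ft_force: [0.3, -0.5, 0.9]
finger_gap: 0.578
```

Emit:
play_rows(
  deltas=[
    [[0.027,0.048,0],0,0.0505],
    [[0.054,0.096,0],0,0.0505],
    [[0.081,0.144,0],0,0.0505],
    [[0.108,0.191,0],0,0.0505],
    [[0.136,0.239,0],0,0.0505],
  ],
)

```text
clock: 1.5
tcp_pos: [443.2, -97.2, 222.9]
tool_rot: [-3.142, -0.001, -0.483]
ft_force: [0.3, -0.2, -0.6]
finger_gap: 0.575
```

Emit:
play_rows(
  deltas=[
    [[0.027,0.048,-0.01],0,0.0505],
    [[0.054,0.096,-0.03],0,0.0505],
    [[0.081,0.144,-0.06],0,0.0505],
    [[0.109,0.193,-0.1],0,0.0505],
    [[0.109,0.193,-0.122],0,0.0505],
  ],
)

```text
clock: 2.12
tcp_pos: [552.9, 97.1, 99.1]
tool_rot: [-3.141, -0.0, -0.48]
ft_force: [-0.4, -0.5, 0.6]
finger_gap: 0.575
```

Run:
```python
from h import *
from station import get_obs,read_camera
o=get_obs();print({k:np.round(o[k],3) for k in('clock','joint_pos','tcp_pos','tool_rot','ft_force','finger_gap')})
for n in('side','wrist'):
    c=read_camera(n);cv2.imwrite(f'pics/{n}1.png',c['frame'])
    print(proj(c,pts([595.2,73.4,-0.4908])).round(1).tolist())
b=cv2.imread('pics/side1.png')[130:330,230:460];cv2.imwrite('pics/si1c.png',cv2.resize(b,None,fx=3,fy=3,interpolation=cv2.INTER_CUBIC))
```

```text
{'clock': np.float64(2.125), 'joint_pos': array([5.000e-02, 4.440e-01, 1.728e+00, 1.000e-03, 9.690e-01, 2.101e+00]), 'tcp_pos': array([552.857,  97.133,  99.12 ]), 'tool_rot': array([-3.141, -0.   , -0.48 ]), 'ft_force': array([-0.38 , -0.455,  0.62 ]), 'finger_gap': np.float64(0.575)}
[[329.2, 281.2], [339.3, 268.3], [348.0, 259.5], [356.4, 249.2], [365.0, 240.9]]
[[214.5, 256.2], [269.3, 258.3], [320.6, 257.6], [371.9, 259.2], [426.6, 258.1]]
```

View pics/wrist1.png

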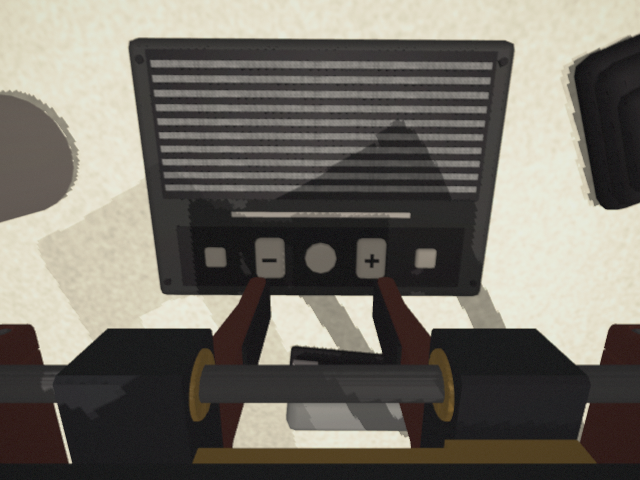

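View pics/si1c.png

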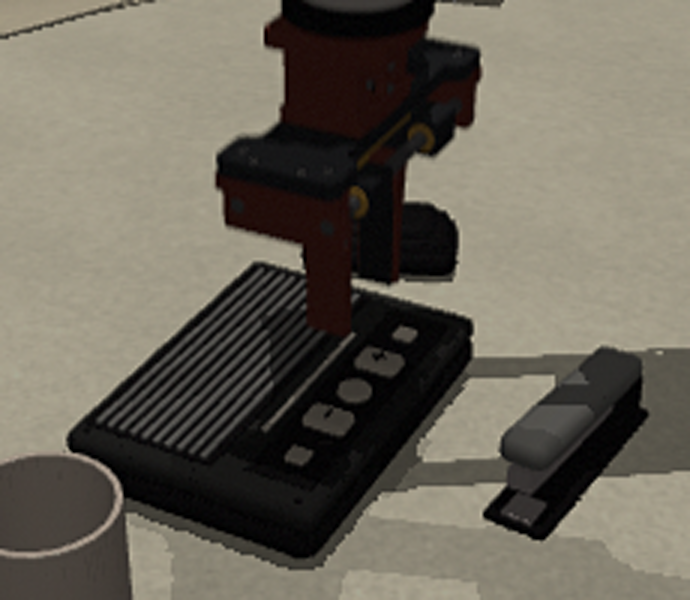

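The wrist view shows the keys level and matching the prediction: minus at (270,258), round at (320,258), plus at (371,258). The fingertips are at about (258,280) and (382,280), well clear of the phone. Next I refine the pose with this view and check the fingertip footprint.

Run:
```python
from h import *
from station import get_obs,read_camera
o=get_obs();print(np.round(o['tcp_pos'],2),np.round(o['tool_rot'],4),o['clock'])
c=read_camera('wrist');f=c['frame'];g=cv2.cvtColor(f,cv2.COLOR_BGR2GRAY)
r0,r1,c0,c1=230,285,190,450
h,s,v=cv2.split(cv2.cvtColor(f,cv2.COLOR_BGR2HSV))
k,l,st,ce=cv2.connectedComponentsWithStats((g[r0:r1,c0:c1]>75).astype('uint8'))
m=[]
for i in range(1,k):
    if 200<st[i][4]<2500: print(st[i].tolist(),(ce[i]+[c0,r0]).round(1)); m.append((st[i][:2]+st[i][2:4]/2-.5+[c0,r0]))
m=sorted(m,key=lambda a:a[0]);print(np.round(m,1).tolist())
if len(m)==5:
    r=fit([(c,dict(enumerate(m)),1)]);print('pose',r.x.round(3),r.fun.round(1));print(pts(r.x).round(1).tolist())
# finger footprint
T=np.array(o['tcp_pos']);y=o['tool_rot'][2];ux=np.array([np.cos(y),np.sin(y),0]);uy=np.array([-np.sin(y),np.cos(y),0])
P=[T+sx*ux+sy*uy for sy in(38.8,25.2,-25.2,-38.8) for sx in(-10,10)]
uv=proj(c,P);print(uv.round(0).tolist())
a=f.copy()
for u in uv: cv2.circle(a,tuple(int(t) for t in u),2,(0,255,0),-1)
cv2.imwrite('pics/w2.png',cv2.resize(a[220:350,190:450],None,fx=3,fy=3,interpolation=cv2.INTER_CUBIC))
```

```text
[549.46  95.22  97.77] [ 3.1389  0.0049 -0.4815] 2.225
[63, 7, 30, 39, 1015] [267.7 255.8]
[164, 7, 29, 39, 985] [368.  255.9]
[113, 12, 31, 30, 694] [317.8 256.1]
[13, 16, 21, 19, 369] [213.3 255.1]
[222, 17, 22, 20, 382] [422.2 256.3]
[[213.0, 255.0], [267.5, 256.0], [318.0, 256.5], [368.0, 256.0], [422.5, 256.5]]
pose [ 5.95926e+02  7.36560e+01 -4.88000e-01] [-0.7 -0.3 -0.7  0.6 -0.1 -0.7  0.8  1.2  0.7 -0.6]
[[584.5, 155.6, 43.0], [568.1, 124.7, 46.0], [553.1, 96.4, 44.0], [538.1, 68.1, 46.0], [521.7, 37.2, 43.0]]
[[245.0, 316.0], [242.0, 278.0], [272.0, 315.0], [271.0, 278.0], [373.0, 315.0], [375.0, 278.0], [400.0, 315.0], [403.0, 278.0]]
```

View pics/w2.png

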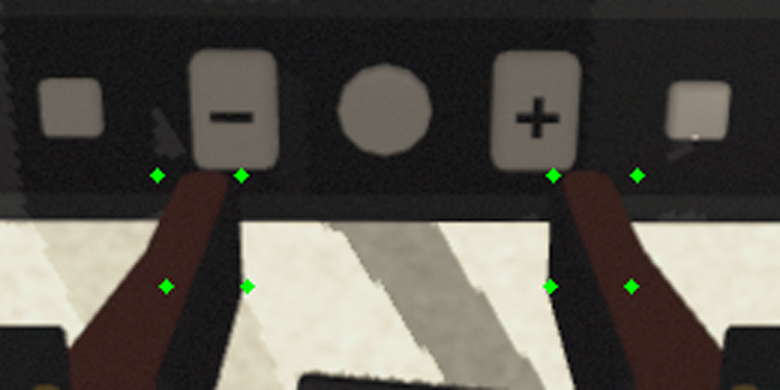

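The reading moved slightly during the camera calls, so I'll hold to let the arm settle. I'll also widen to 54 mm, because the tips taper to about 10 mm and this centres them on the keys.

Emit:
play_rows(
  deltas=[
    [[0,0,0],0,0.054],
    [[0,0,0],0,0.054],
    [[0,0,0],0,0.054],
  ],
)

```text
clock: 2.65
tcp_pos: [552.0, 93.7, 101.7]
tool_rot: [-3.141, -0.002, -0.484]
ft_force: [0.1, 0.3, 0.4]
finger_gap: 0.617
```

Run:
```python
from station import get_obs
import numpy as np
for _ in range(2):
    o=get_obs();print({k:np.round(o[k],4) for k in('clock','joint_vel','tcp_pos','tool_rot','ft_force','finger_gap')})
```

```text
{'clock': np.float64(2.65), 'joint_vel': array([ 0.0013,  0.0064,  0.0039, -0.0021, -0.0002, -0.0012]), 'tcp_pos': array([552.0177,  93.6959, 101.7048]), 'tool_rot': array([-3.1406e+00, -1.6000e-03, -4.8430e-01]), 'ft_force': array([0.1144, 0.3172, 0.3824]), 'finger_gap': np.float64(0.6174)}
{'clock': np.float64(2.65), 'joint_vel': array([ 0.0013,  0.0064,  0.0039, -0.0021, -0.0002, -0.0012]), 'tcp_pos': array([552.0177,  93.6959, 101.7048]), 'tool_rot': array([-3.1406e+00, -1.6000e-03, -4.8430e-01]), 'ft_force': array([0.1144, 0.3172, 0.3824]), 'finger_gap': np.float64(0.6174)}
```

The pose readings jitter by 2–3 mm, so I'll average several while descending only part way.

Emit:
play_rows(
  deltas=[
    [[0,0,-0.015],0,0.054],
    [[0,0,-0.03],0,0.054],
    [[0,0,-0.03],0,0.054],
    [[0,0,-0.03],0,0.054],
  ],
)

```text
clock: 3.15
tcp_pos: [551.3, 94.2, 70.2]
tool_rot: [3.141, 0.001, -0.483]
ft_force: [0.3, -0.4, 0.1]
finger_gap: 0.615
```

Run:
```python
from h import *
from station import get_obs,read_camera
import pickle
A=[];B=[];W=[]
for i in range(16):
    c=read_camera('wrist' if i%2 else 'side');o=get_obs();A.append(np.r_[o['tcp_pos'],o['tool_rot'][2],o['ft_force']]);
    if i%2: W.append(c['rvec'].ravel().tolist()+c['tvec'].ravel().tolist())
    cv2.imwrite('pics/%s3.png'%('wrist' if i%2 else 'side'),c['frame']); pickle.dump(c,open('w3.pkl','wb')) if i%2 else 0
A=np.array(A);print(A.mean(0).round(2),A.std(0).round(2),o['clock']);print(np.std(W,0).round(3))
a=cv2.imread('pics/wrist3.png')
cv2.imwrite('pics/w3.png',cv2.resize(a[210:340,190:450],None,fx=3,fy=3,interpolation=cv2.INTER_CUBIC))
a=cv2.imread('pics/side3.png')
cv2.imwrite('pics/s3.png',cv2.resize(a[190:300,280:420],None,fx=5,fy=5,interpolation=cv2.INTER_CUBIC))
```

```text
[ 5.5166e+02  9.4220e+01  7.0790e+01 -4.8000e-01  1.2000e-01  6.0000e-02
  1.0000e-02] [0.13 0.03 0.13 0.   0.61 0.54 0.36] 3.95
[0.    0.    0.    0.074 0.131 0.013]
```

View pics/w3.png

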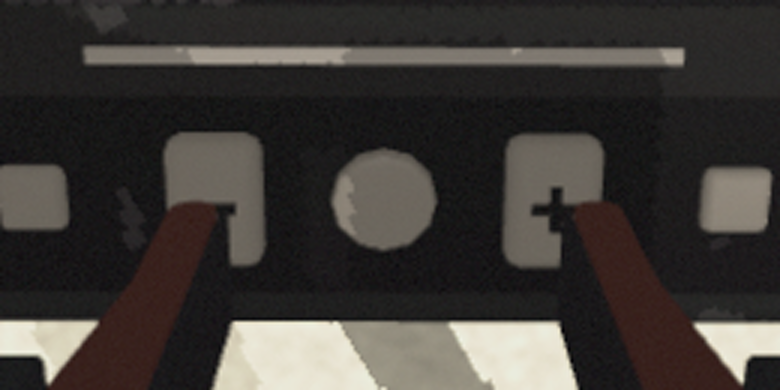

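View pics/s3.png

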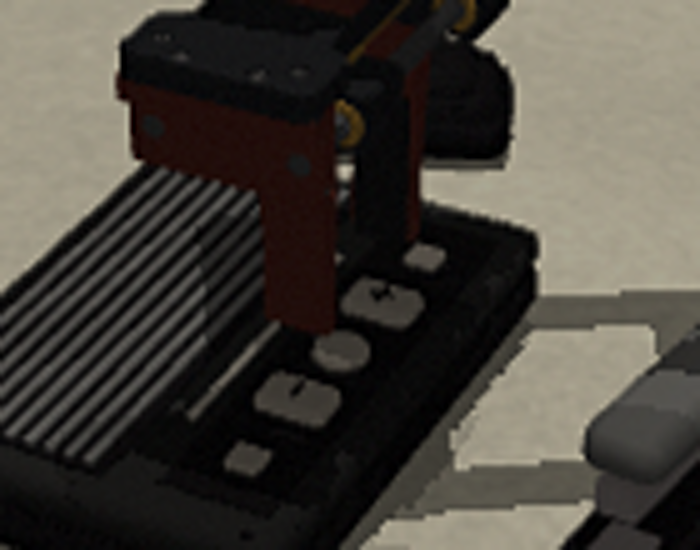

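At z≈70.8 the readings are steady. The wrist view shows the round key 10 zoom-px left of the finger midline. That is about 1.9 mm along phone +y, which agrees with the measured pose error, so I correct it and descend to just above the keys.

Emit:
play_rows(
  deltas=[
    [[0.0009,0.0019,-0.01],-0.005,0.054],
    [[0.0009,0.0019,-0.018],-0.005,0.054],
    [[0.0009,0.0019,-0.021],-0.005,0.054],
    [[0.0009,0.0019,-0.021],-0.005,0.054],
  ],
)

```text
clock: 4.45
tcp_pos: [552.1, 96.1, 49.1]
tool_rot: [3.141, 0.001, -0.488]
ft_force: [0.5, -0.4, 0.2]
finger_gap: 0.615
```

```bash
cat > look.py <<'E'
from h import *
from station import get_obs,read_camera
import sys
t=sys.argv[1];A=[]
for i in range(int(sys.argv[2])):
    n='side' if i%2 else 'wrist'
    c=read_camera(n);o=get_obs();A.append(np.r_[o['tcp_pos'],o['tool_rot'],o['ft_force']])
    f=c['frame']
    if n=='wrist': cv2.imwrite(f'pics/w{t}.png',cv2.resize(f[200:330,190:450],None,fx=3,fy=3,interpolation=cv2.INTER_CUBIC))
    else: cv2.imwrite(f'pics/s{t}.png',cv2.resize(f[190:300,280:420],None,fx=5,fy=5,interpolation=cv2.INTER_CUBIC))
A=np.array(A);print(A.mean(0).round(3),A.std(0).round(2),o['clock'],o['finger_gap'])
E
python3 look.py 4 6
```

```text
[ 5.52553e+02  9.60970e+01  4.97380e+01 -2.09400e+00 -0.00000e+00
 -4.88000e-01 -3.18000e-01  8.70000e-02  8.10000e-02] [0.12 0.01 0.17 2.34 0.   0.   0.25 0.39 0.28] 4.75 0.6165847187879652
```

View pics/w4.png

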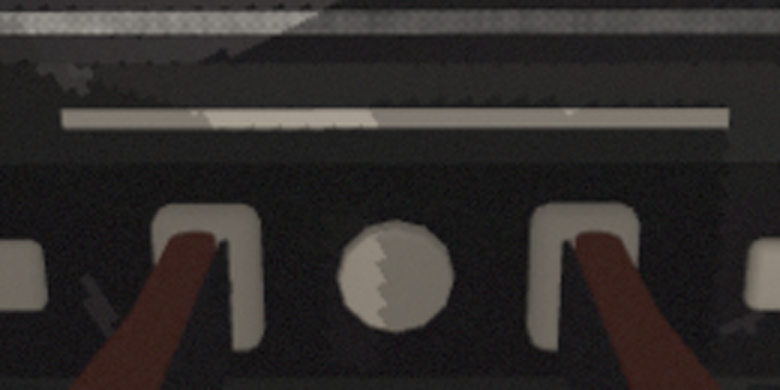

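View pics/s4.png

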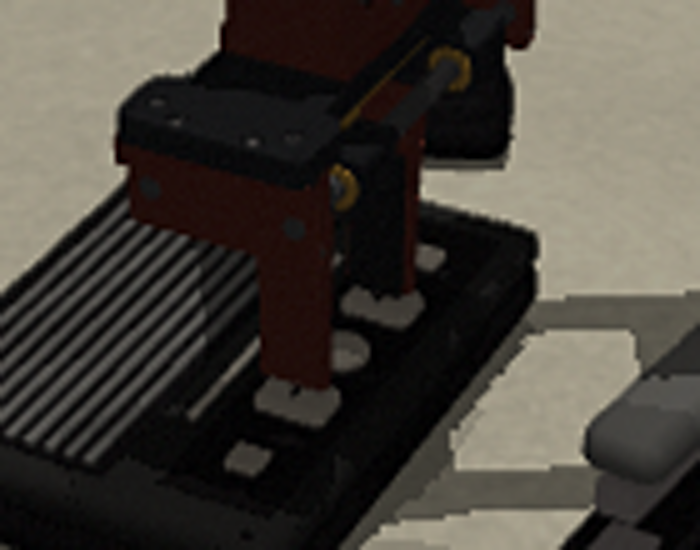

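Both tips sit centred over the oblong keys, spans 165–230 and 560–622 inside 152–265 and 527–640. The round key is clear. I'll nudge 1 mm along phone +x and press both down.

Emit:
play_rows(
  deltas=[
    [[0.0009,-0.0005,-0.002],0,0.054],
    [[0.0009,-0.0005,-0.003],0,0.054],
    [[0.0009,-0.0005,-0.005],0,0.054],
    [[0.0009,-0.0005,-0.007],0,0.054],
    [[0.0009,-0.0005,-0.007],0,0.054],
  ],
)

```text
clock: 5.38
tcp_pos: [553.5, 95.6, 43.2]
tool_rot: [-3.141, -0.0, -0.488]
ft_force: [-2.1, -0.6, 8.9]
finger_gap: 0.614
```

Emit:
play_rows(
  deltas=[
    [[0,0,-0.0005],0,0.054],
    [[0,0,-0.0009],0,0.054],
  ],
)

```text
clock: 5.62
tcp_pos: [553.4, 95.6, 42.4]
tool_rot: [-3.141, -0.0, -0.488]
ft_force: [-2.3, -0.5, 9.7]
finger_gap: 0.616
```

Emit:
play_rows(
  deltas=[
    [[0,0,-0.0004],0,0.054],
    [[0,0,-0.0006],0,0.054],
  ],
)

```text
clock: 5.88
tcp_pos: [553.4, 95.6, 42.2]
tool_rot: [-3.141, -0.0, -0.488]
ft_force: [-3.0, -0.0, 13.8]
finger_gap: 0.614
```

Emit:
play_rows(
  deltas=[
    [[0,0,-0.0003],0,0.054],
    [[0,0,-0.0003],0,0.054],
  ],
)

```text
clock: 6.12
tcp_pos: [553.4, 95.6, 42.2]
tool_rot: [-3.141, -0.001, -0.488]
ft_force: [-4.1, -1.4, 15.1]
finger_gap: 0.616
```

```bash
python3 look.py 5 4
```

```text
[ 5.53464e+02  9.55570e+01  4.22250e+01 -3.14100e+00 -1.00000e-03
 -4.88000e-01 -3.79900e+00 -2.80000e-01  1.59400e+01] [0.01 0.01 0.01 0.   0.   0.   0.48 0.4  0.59] 6.325 0.6146901798709609
```

View pics/w5.png

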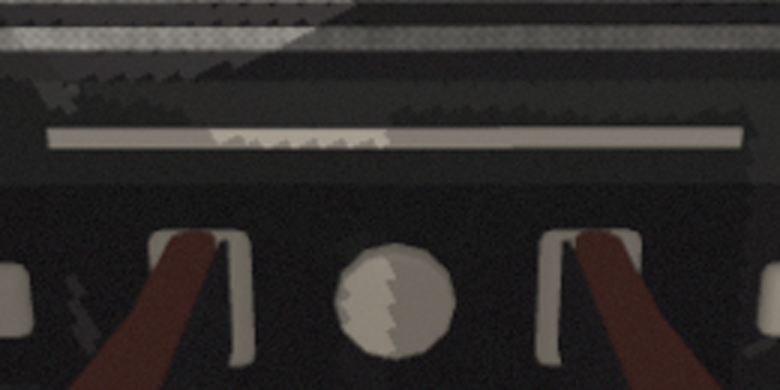

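View pics/s5.png

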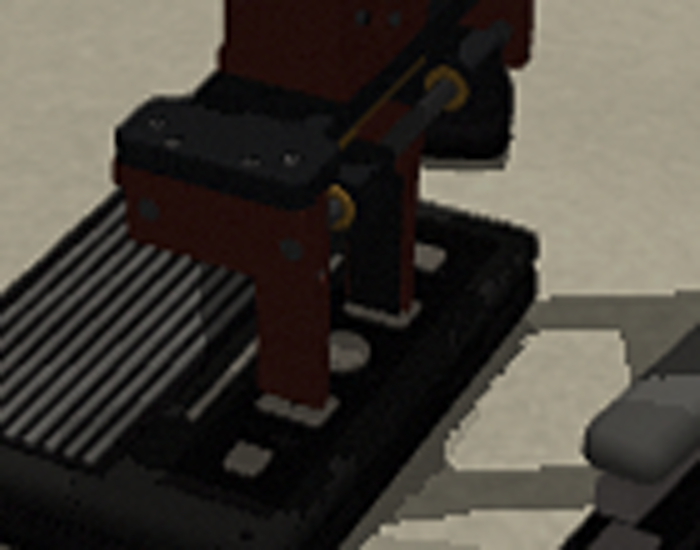

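TCP has stopped at 42.2 mm while the force rises to about 16 N, so the keys are at their stops and both look equally sunk in both views. I'll add a slight margin and hold.

Emit:
play_rows(
  deltas=[
    [[0.0003,0,-0.0003],0,0.054],
    [[0.0003,0,-0.0003],0,0.054],
    [[0.0003,0,-0.0003],0,0.054],
    [[0.0003,0,-0.0003],0,0.054],
    [[0.0003,0,-0.0003],0,0.054],
  ],
)

```text
clock: 6.95
tcp_pos: [553.5, 95.5, 42.2]
tool_rot: [-3.141, -0.0, -0.488]
ft_force: [-4.8, -1.7, 18.9]
finger_gap: 0.617
```

Run:
```python
from station import get_obs
import numpy as np
o=get_obs();y=o['tool_rot'][2];R=np.array([[np.cos(y),np.sin(y)],[-np.sin(y),np.cos(y)]])
print(o['tcp_pos'],o['ft_force'],o['torque'],'phone-frame F',R@o['ft_force'][:2],'M',R@o['torque'][:2])
```

```text
[553.47324936  95.54503696  42.17085096] [-4.8176673  -1.67759905 18.92602455] [-0.08319427  0.92752496  0.047674  ] phone-frame F [-3.46745728 -3.74179059] M [-0.50863296  0.78007458]
```

Force is 18.9 N in total and the moment balance puts at least 5 N on each key, so I hold from here.

Emit:
play_rows(
  deltas=[
    [[0,0,0],0,0.054],
    [[0,0,0],0,0.054],
    [[0,0,0],0,0.054],
    [[0,0,0],0,0.054],
    [[0,0,0],0,0.054],
  ],
)

```text
clock: 7.58
tcp_pos: [553.5, 95.6, 42.2]
tool_rot: [-3.141, -0.0, -0.488]
ft_force: [-5.0, -0.8, 19.3]
finger_gap: 0.616
```

Emit:
play_rows(
  deltas=[
    [[0,0,0],0,0.054],
    [[0,0,0],0,0.054],
    [[0,0,0],0,0.054],
    [[0,0,0],0,0.054],
    [[0,0,0],0,0.054],
  ],
)

```text
clock: 8.2
tcp_pos: [553.5, 95.6, 42.2]
tool_rot: [-3.141, -0.0, -0.488]
ft_force: [-4.7, -0.5, 18.4]
finger_gap: 0.612
```

Emit:
play_rows(
  deltas=[
    [[0,0,0],0,0.054],
    [[0,0,0],0,0.054],
    [[0,0,0],0,0.054],
    [[0,0,0],0,0.054],
    [[0,0,0],0,0.054],
  ],
)

```text
clock: 8.82
tcp_pos: [553.5, 95.6, 42.2]
tool_rot: [-3.141, -0.0, -0.488]
ft_force: [-5.9, -1.0, 18.1]
finger_gap: 0.614
```

Emit:
play_rows(
  deltas=[
    [[0,0,0],0,0.054],
    [[0,0,0],0,0.054],
    [[0,0,0],0,0.054],
    [[0,0,0],0,0.054],
    [[0,0,0],0,0.054],
  ],
)

```text
clock: 9.45
tcp_pos: [553.5, 95.5, 42.2]
tool_rot: [-3.141, -0.0, -0.488]
ft_force: [-5.6, -0.4, 19.1]
finger_gap: 0.614
```

Emit:
play_rows(
  deltas=[
    [[0,0,0],0,0.054],
    [[0,0,0],0,0.054],
    [[0,0,0],0,0.054],
    [[0,0,0],0,0.054],
    [[0,0,0],0,0.054],
  ],
)

```text
clock: 10.07
tcp_pos: [553.5, 95.6, 42.2]
tool_rot: [-3.141, -0.0, -0.488]
ft_force: [-5.5, -0.2, 18.6]
finger_gap: 0.613
```

```bash
python3 look.py 6 2
```

```text
[ 5.53479e+02  9.55640e+01  4.21810e+01 -3.14100e+00 -0.00000e+00
 -4.88000e-01 -4.81500e+00 -1.23200e+00  1.83700e+01] [0.02 0.   0.   0.   0.   0.   0.53 0.04 0.03] 10.175 0.6160772650835823
```

View pics/s6.png

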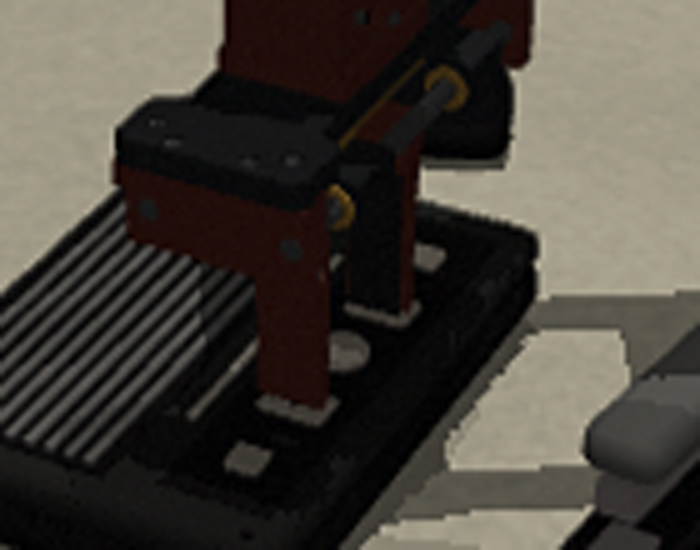

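Both keys have been down and steady at about 18.5 N for over 3.2 s. A short extra hold, then straight up.

Emit:
play_rows(
  deltas=[
    [[0,0,0],0,0.054],
    [[0,0,0],0,0.054],
    [[0,0,0.003],0,0.054],
    [[0,0,0.008],0,0.054],
    [[0,0,0.02],0,0.054],
  ],
)

```text
clock: 10.8
tcp_pos: [553.0, 95.6, 60.4]
tool_rot: [3.141, 0.001, -0.488]
ft_force: [0.6, -0.4, -1.0]
finger_gap: 0.61
```

Emit:
play_rows(
  deltas=[
    [[0,0,0.03],0,0.054],
    [[0,0,0.07],0,0.054],
    [[0,0,0.11],0,0.054],
    [[-0.02,-0.05,0.14],0,0.054],
    [[-0.04,-0.1,0.14],0,0.054],
  ],
)

```text
clock: 11.42
tcp_pos: [515.4, -5.4, 203.7]
tool_rot: [-3.14, -0.006, -0.486]
ft_force: [0.3, -0.6, -0.6]
finger_gap: 0.614
```

Emit:
play_rows(
  deltas=[
    [[-0.02,-0.05,0],0,0.054],
    [[-0.04,-0.1,0],0,0.054],
    [[-0.06,-0.15,0],0,0.054],
    [[-0.06,-0.15,0],0,0.054],
    [[-0.06,-0.15,0],0,0.054],
  ],
)

```text
clock: 12.05
tcp_pos: [453.7, -154.1, 200.8]
tool_rot: [-3.141, -0.0, -0.49]
ft_force: [0.9, 0.7, 0.8]
finger_gap: 0.614
```

Run:
```python
from h import *
from station import get_obs,read_camera
import pickle
C={}
for n in('scene','side'):
    c=read_camera(n);C[n]=c;cv2.imwrite(f'pics/{n}9.png',c['frame'])
    d=cv2.absdiff(c['frame'],cv2.imread(f'pics/{n}0.png')).max(2);print(n,proj(c,pts([595.2,73.4,-.4908])).round(1).tolist())
for n,(r0,r1,c0,c1) in {'scene':(205,235,298,385),'side':(225,290,318,380)}.items():
    g=cv2.cvtColor(C[n]['frame'],cv2.COLOR_BGR2GRAY)[r0:r1,c0:c1]
    k,l,s,ce=cv2.connectedComponentsWithStats((g>90).astype('uint8'))
    for i in range(1,k):
        if 15<s[i][4]<100:print(n,s[i].tolist(),(ce[i]+[c0,r0]).round(2))
a=np.hstack([cv2.resize(cv2.imread(f'pics/side{i}.png')[190:370,190:460],None,fx=1.48,fy=1.48,interpolation=cv2.INTER_CUBIC) for i in(0,9)])
b=np.hstack([cv2.resize(cv2.imread(f'pics/scene{i}.png')[165:295,220:480],(a.shape[1]//2,240)) for i in(0,9)])
cv2.imwrite('pics/cmp.png',np.vstack([a,b[:,:a.shape[1]]]));o=get_obs();print(o['clock'],o['tcp_pos'],o['ft_force'])
```

```text
scene [[369.6, 224.9], [354.2, 222.0], [340.2, 220.7], [326.2, 218.3], [311.0, 217.1]]
side [[329.2, 281.2], [339.3, 268.3], [348.0, 259.5], [356.4, 249.2], [365.0, 240.9]]
scene [25, 9, 8, 9, 50] [326.26 218.16]
scene [39, 13, 8, 6, 40] [340.35 220.4 ]
scene [53, 13, 8, 9, 55] [354.36 221.84]
scene [70, 18, 5, 4, 19] [369.89 224.42]
side [43, 14, 8, 4, 23] [364.57 240.65]
side [0, 16, 30, 33, 64] [332.11 257.22]
side [31, 21, 15, 8, 67] [356.19 249.34]
side [25, 31, 11, 7, 58] [347.79 259.21]
side [13, 39, 17, 10, 86] [339.26 268.55]
side [7, 53, 9, 6, 35] [328.86 280.94]
12.15 [ 453.97658557 -153.28936088  200.61064327] [-0.52803936 -0.27231248 -0.52414366]
```

View pics/cmp.png

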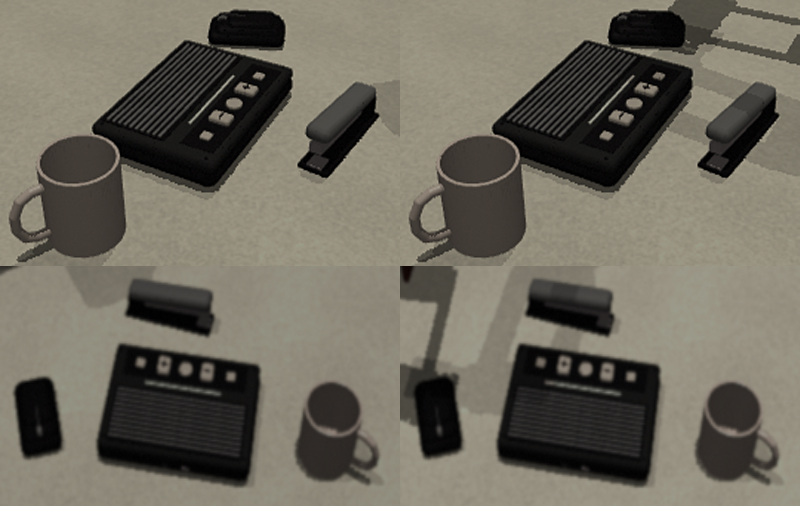

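In the before/after pictures the keys are at the same pixels (side view identical, for example 356.19,249.34 and 339.26,268.55). They have sprung back up, and the phone, mug, mouse and stapler have not moved. The arm is clear, so I hand in.

```bash
python3 -c "
from station import sign_off
print(sign_off())"
```

```text
the job is handed in; nothing more can be done
None
```

I pressed both volume keys together, one fingertip on each, and held them fully down from no later than 6.95 s to about 10.4 s, roughly 3.4 s. I then lifted straight up, drew back and handed the job in at about 12 s.

**Keys fully down:** the fingertips stopped at 42.2 mm, against 42 mm expected, while the total force rose to about 19 N for the two keys. Both keys looked equally sunk in the camera views. I had no direct reading of each key's travel. The moment balance suggested the load was not quite even between the two keys. It still put at least 5 N on each.

**After release:** both volume keys sprang back. In the side camera all the keys were within about 0.1 pixel of where they started, and the phone, mug, mouse and stapler had not visibly moved. In the last scene picture one square key was too dim for my key detection, but the side view shows it unchanged. The wrist force was back to about zero.

**Readings that disagreed:** a few arm position readings were off by 2–3 mm while the arm was settling. I used averaged readings and a wrist-camera check instead, which agreed on a correction of about 2 mm before the press. There was also a sideways force of about 5 N during the hold, but the phone did not shift.

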